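# Switch on the cup warmer

### The job

The café is opening: switch on the cup warmer, the low appliance with the railed deck and the two nested yellow cups on it, by flipping its bat toggle over to the other side so that it snaps and stays there. Leave the cups standing where they are, and do not flip the identical toggle of the hot plate with the milk pitcher next to it.

Things in the scene. Friction and masses are not known exactly. Their poses are not given: they have to be found in the camera images.
- warmer: Low fixed cup warmer, 240 (x) by 220 mm (y), white. Front apron 50 mm high over the 70 mm nearest the front edge, then a steel deck 60 mm high with a rod gallery (top at 88 mm) round its left, back and right. Origin: centre of underside, counter height; x to its back, y to its left seen from the front, z up. May swap sides with the hot plate; both turned up to 0.45 rad.
- warmer_switch (a joint): Warmer's toggle, rad: black bat on mid-apron, stem 50 mm long, 7 mm thick at root, 11 at tip. Pivot at (-86, 0, 52) mm in the warmer's frame, hinge along its x. 0 = off: leans 0.5 rad from vertical to +y (tip at (-86, 24, 96)); 0.5 upright; 1.0 = on: leans 0.5 rad to -y. An over-centre spring holds either end and snaps it past the middle; about 3 N at the tip starts it.
- hotplate_switch (a joint): The switch of the hot plate (same form and size as the warmer, but with a dark round plate 156 mm across and a steel milk pitcher on its deck, no gallery), rad: the same toggle with the same values. It starts off and stays off.
- cup_stack: Two yellow cups nested one in the other, loose on the warmer's deck, 72 mm across the rim (handles out to 56 mm from the axis), 84 mm high together, 0.36 kg. Origin: centre of the foot, z up.

How it is judged:
At the end, for the whole second after the job is handed in: The warmer's toggle has snapped over to on (above 0.85 rad), the hot plate's toggle is still off (below 0.15 rad), and the cups stand at rest within 20 mm of where they were, upright within 10 degrees (value of joint warmer_switch above 0.85 rad and value of joint hotplate_switch below 0.15 rad and distance of cup_stack from where it was at the start of the episode below 0.02 m and angle between cup_stack's own z axis and vertical below 0.17 rad and linear speed of cup_stack below 0.02 m/s); the robot touches nothing.
It fails at once if the hot plate's toggle is flipped (beyond 0.5 rad, its middle) (value of joint hotplate_switch above 0.5 rad).
It fails at once if the cups on the warmer are shoved more than 20 mm (distance of cup_stack from where it was at the start of the episode above 0.02 m).
It also fails if it takes over 24 s, if anything falls off the work surface, if the arm or the gripper's body presses on something with over 40 N, if the wrist force passes 120 N, or if a joint passes its speed limit or range.

### The arm

A 6-joint arm with a two-finger parallel gripper is mounted at the origin on the work surface. World frame = base frame: x ahead of the robot, y to its left, z up, the work surface at z = 0. Lengths are in m, angles in rad, forces in N, time in s.
With the tool pointing down it reaches from about 0.425 to 0.95 m from the base axis. Payload 3.5 kg.
Tool frame: the origin (TCP) lies at the very end of the fingers, on their centre line; the grasp point (between the pads) lies 19 mm behind it (ctrl.grip_point_offset is the distance from the TCP to the grasp point, in m); z points along the fingers, y is the line along which they close (so a half turn about z gives the same grasp; the last joint's range is limited). The gripper opens to 85 mm and grips with 20 to 120 N. Pads are 22 mm wide; open, the fingers measure 114 mm over their backs; the gripper's body (76 mm by 85 mm) begins 54 mm behind the grasp point. The pads swing forward as they close: fully open they stand 13 mm farther back than shut.
Start: joints at [-1.466, 0.286, 1.577, -0, 1.279, -0.15], TCP at [0.17, -0.653, 0.195] pointing down, gripper open.
Joint ranges: [-2.77, 2.77], [-0.9, 2.22], [0.21, 2.48], [-1.53, 4.67], [0.24, 2.81], [-2.84, 2.84]. Speed limits (rad/s): [2.79, 2.79, 3.14, 3.14, 3.14, 3.14].

### API

Orientations are given as a unit quaternion [x, y, z, w].
In Python, from plant import telemetry, vision, ctrl gives the robot as it stands.
- The arm moves only by the tool arm_command, never from a script. Its argument "series" is one flat list of numbers, 7 for each row, row after row: the shift along the tool's x, y, z in cm, then the turn, a rotation vector about the tool's x, y, z in degrees, then the closure, from 0 (fully open) to 1 (shut). A call has 1 to 10 rows; each row is the pose to reach, as a shift and turn from the pose commanded when the call began, along the tool's axes at that moment; what a row does not reach only later rows make up. A row lasts 1/12 s, in which the tool goes at most 41.7 mm and 7.16 degrees, less where a joint would pass 70% of its speed; a pose out of reach is approached as far as the arm can. A call with a gripper value outside its range is refused whole. The fingers move at their own pace and stop on an object; "force" is the grip in N (left out, the last holds). Time passes only in rows, so rows that repeat a pose let the fingers close. It gives the time, the measured TCP pose, the force, the opening and the grip force at its end, in the units of the state.
- telemetry.get_state(): the state, without advancing time (a new reading comes with each control period).
- vision.read_camera(name): name is "scene" or "side" or "wrist"; returns a dict with "color" (400x640x3 uint8, blue, green, red), "K" (3x3 intrinsics, pixels), "rvec" (rotation vector, rad) and "tvec" (3), from world to camera coordinates, as OpenCV has them; the wrist camera has in their place "T_tool_cam" (4x4, takes a point from camera to tool coordinates, whose origin is the TCP and whose axes are the flange's). Camera axes: x right, y down, z forward; pixel columns grow to the right and rows downward; lengths in m; the calibration is good to about 2 mm. A picture is of the moment at which its call begins: read the wrist's pose just before it. There is no depth.
- ctrl.sign_off(): hands the job in; it is judged then, once.
The state is a dict: "time": time; "qpos": joint angles; "dq": joint speeds; "joint_efforts": joint torques, N m; "eef_pos": TCP position; "tcp_rot": TCP orientation; "contact_force": force on the tool from outside, world axes, zero at the start; "wrist_torque": the same for the moment, N m; "opening": opening from 0.0 (shut) to 1.0 (fully open); "finger_force": force on a finger pad.
Only numpy, scipy, OpenCV 4.12 (cv2) and the standard library are available. Lean on these libraries where they do the work, as an engineer would, in place of code of your own. Each camera call takes 0.05 s, during which the arm holds its last target. There are 200 camera calls.

## Working session

There is one attempt and no reset: what is moved stays moved. The work goes in short steps, Python scripts to look and compute and a tool call to move; the robot and the scene stay as the last step left them, time stands still between calls to the robot, and variables do not carry over. Pictures are saved under pics/ and viewed, at most 10 in all, crops included, and the job is handed in when it is done.

Besides the shell and the picture viewer there is one more tool, called after "Call:" in YAML: its name, and indented under it one key for each argument. arm_command: Moves the arm, as the interface text tells. Its arguments: {"type":"object","properties":{"series":{"type":"array","items":{"type":"number"}},"force":{"type":"number"}},"required":["series"]}

```bash
mkdir -p pics; ls; python3 - <<'E'
from plant import telemetry, vision, ctrl
import cv2, numpy as np, pickle
s=telemetry.get_state(); print(s)
d={}
for n in ("scene","side"):
    r=vision.read_camera(n); d[n]=r; cv2.imwrite(f"pics/{n}0.png",r["color"])
    R=cv2.Rodrigues(np.array(r["rvec"],float))[0]; print(n,-R.T@np.array(r["tvec"]).ravel(),R[2])
pickle.dump(d,open("d0.pkl","wb"))
E
```

```text
pics
{'time': 0.0, 'qpos': array([-1.46598576e+00,  2.87178892e-01,  1.57817924e+00,  7.24411348e-06,
        1.27863237e+00, -1.49955558e-01]), 'dq': array([-0.0007475 ,  0.00072076, -0.0006816 , -0.00072384, -0.00049925,
       -0.00120301]), 'joint_efforts': array([-4.46952163e-04, -4.05988455e+01, -2.92625517e+01, -1.75838277e-04,
        5.91620308e-03,  8.64293725e-06]), 'eef_pos': array([ 0.17009302, -0.65244158,  0.19393727]), 'tcp_rot': array([ 9.91897162e-01,  1.27037717e-01,  3.05268362e-05, -1.19854038e-03]), 'contact_force': array([-0.4285422 , -0.18733398,  0.01788809]), 'wrist_torque': array([-0.02734494, -0.02935367,  0.01458598]), 'finger_force': 0.0, 'opening': 1.00048079872914}
scene [1.17764926 0.14312985 0.97591416] [-0.53327543 -0.16142095 -0.83039785]
side [ 0.28176717 -0.85129266  0.710942  ] [ 0.29051377  0.75352369 -0.58974893]
```

View pics/scene0.png

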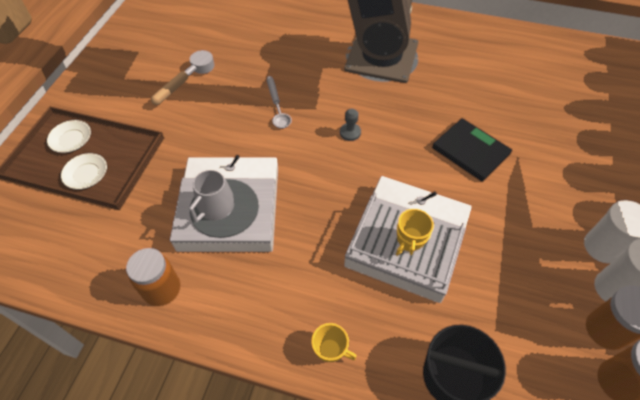

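View pics/side0.png

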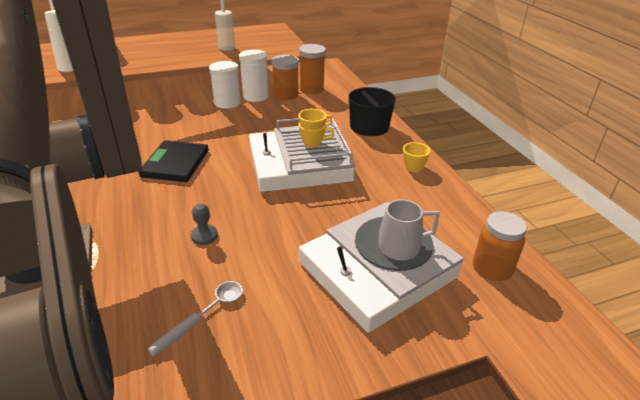

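The scene view shows the warmer with its front apron facing the robot: cups at about (413,228), toggle at about (412–435, 203–194). The hot plate is on the robot's right at about (225,205). In the side view the warmer's toggle is at about (266,135–153). I'll view enlarged crops of both.

```bash
python3 - <<'E'
import cv2,numpy as np
a=cv2.imread("pics/scene0.png")[170:310,335:485]; b=cv2.imread("pics/side0.png")[105:195,235:365]
c=cv2.resize(a,None,fx=4,fy=4,interpolation=cv2.INTER_CUBIC); cv2.imwrite("pics/c1.png",c)
c=cv2.resize(b,None,fx=6,fy=6,interpolation=cv2.INTER_CUBIC); cv2.imwrite("pics/c2.png",c)
E
```

```text
(no output)
```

View pics/c1.png

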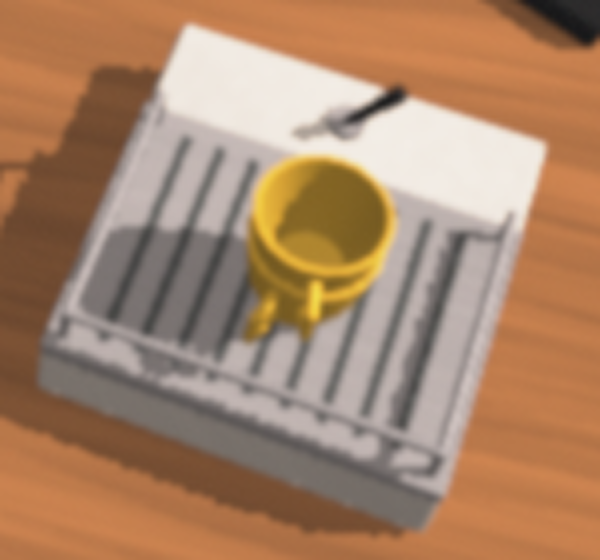

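View pics/c2.png

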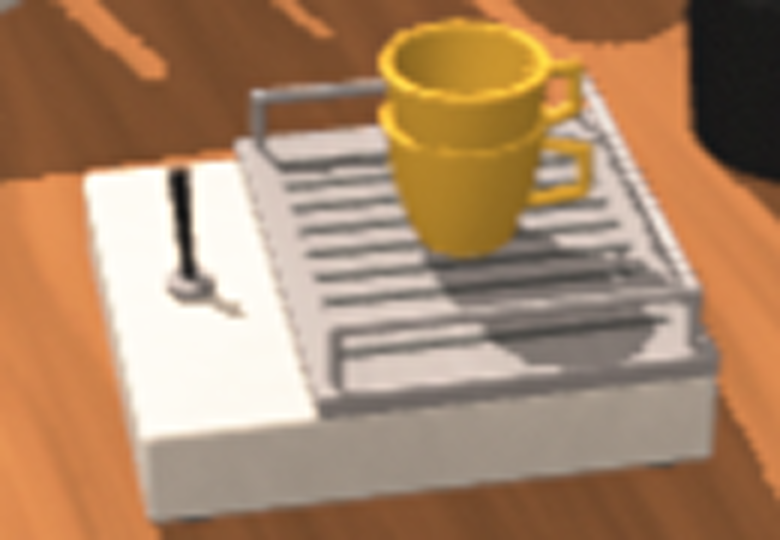

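The crops show the front corners of the apron top at scene px (382,176) and (472,206), and side px (249,134) and (259.5,178). The toggle tip is at scene (435,194) and side (265,134), and the root at scene (421,201) and side (266,152).

```bash
cat > h.py <<'E'
import numpy as np, cv2
def cam(r):
    R=cv2.Rodrigues(np.array(r["rvec"],float))[0]; t=np.array(r["tvec"],float).ravel()
    return np.array(r["K"]),R,t
def plane(r,px,z):
    K,R,t=cam(r); d=R.T@np.linalg.solve(K,[*px,1.]); o=-R.T@t
    return o+d*(z-o[2])/d[2]
def tri(r1,p1,r2,p2):
    P=[]
    for r in (r1,r2):
        K,R,t=cam(r); P.append(K@np.c_[R,t])
    X=cv2.triangulatePoints(P[0],P[1],np.array(p1,float).reshape(2,1),np.array(p2,float).reshape(2,1)).ravel()
    return X[:3]/X[3]
E
python3 - <<'E'
from h import *; import pickle
np.set_printoptions(precision=4,suppress=True)
d=pickle.load(open("d0.pkl","rb")); a,b=d["scene"],d["side"]
f=lambda x,y:(335+x/4-.4,170+y/4-.4); g=lambda x,y:(235+x/6-.4,105+y/6-.4)
C={}
for n,p,q in [("fR",f(188,25),g(147,438)),("fL",f(547,145),g(85,175)),("tip",f(403,93),g(180,170)),("root",f(347,122),g(188,285))]:
    C[n]=tri(a,p,b,q); print(n,C[n], plane(a,p,.05)[:2],plane(b,q,.05)[:2])
R=(plane(a,f(188,25),.05)+plane(b,g(147,438),.05))/2;L=(plane(a,f(547,145),.05)+plane(b,g(85,175),.05))/2
y=L-R; print("width",np.linalg.norm(y)); y/=np.linalg.norm(y); x=np.array([y[1],-y[0],0])
print("yaw",np.arctan2(x[1],x[0]),x,y)
m=(L+R)/2; m[2]=0; o=m+.12*x
print("origin",o,"pivot",o-.086*x+[0,0,.052],"tip",o-.086*x+.024*y+[0,0,.096],"on tip",o-.086*x-.024*y+[0,0,.096])
for n in C: v=C[n]-o; print(n,v@x,v@y,v[2])
E
```

```text
fR [0.4791 0.0962 0.047 ] [0.4809 0.0966] [0.4784 0.0915]
fL [0.5041 0.3125 0.0458] [0.5074 0.3117] [0.5026 0.3056]
tip [0.5272 0.2229 0.0933] [0.4943 0.2272] [0.5448 0.297 ]
root [0.5232 0.1993 0.0496] [0.5236 0.1992] [0.523  0.1988]
width 0.21610484251105216
yaw -0.11762765901642237 [ 0.9931 -0.1174  0.    ] [ 0.1174  0.9931 -0.    ]
origin [0.6115 0.1873 0.    ] pivot [0.5261 0.1973 0.052 ] tip [0.5289 0.2212 0.096 ] on tip [0.5233 0.1735 0.096 ]
fR -0.12083736074138338 -0.10593634892706838 0.04699719384929403
fL -0.12133731859007989 0.11182537012280061 0.04584810631222379
tip -0.08786920263295502 0.025472356606039612 0.09332054381153165
root -0.08907240880414671 0.0015828977366901212 0.049618733910025074
```

```bash
python3 - <<'E'
from h import *; import pickle
np.set_printoptions(precision=3,suppress=True)
d=pickle.load(open("d0.pkl","rb")); a,b=d["scene"],d["side"]
for p in [(345,70),(412,78),(417,40),(350,35),(440,150),(510,150),(350,135)]: print(p,plane(a,p,0)[:2])
K,R,t=cam(a); print("origin px",cv2.projectPoints(np.array([[0,0,0.],[0.08,0,0.2]]),R,t,K,None)[0].reshape(-1,2))
print("pitcher rim", plane(a,(210,180),.17)[:2], plane(b,(403,210),.17)[:2])
print("cup rim", plane(a,(335+322/4,170+215/4),.144)[:2], plane(b,(235+465/6,105+60/6),.144)[:2])
x=np.array([.9931,-.1174]);y=np.array([.1174,.9931]);o=np.array([.611,.188])
from plant import telemetry
from scipy.spatial.transform import Rotation as Ro
s=telemetry.get_state(); T=Ro.from_quat(s["tcp_rot"]).as_matrix(); print(T)
for n,P in [("mid",[.46,-.30,.30]),("mid2",[.50,.05,.30]),("above",[*(o-.088*x+.075*y),.30])]:
    print(n,P,"tool cm",T.T@(np.array(P)-s["eef_pos"])*100)
E
```

```text
(345, 70) [ 0.09  -0.092]
(412, 78) [0.069 0.105]
(417, 40) [-0.105  0.09 ]
(350, 35) [-0.071 -0.118]
(440, 150) [0.318 0.223]
(510, 150) [0.268 0.399]
(350, 135) [ 0.334 -0.016]
origin px [[381.747  56.277]
 [383.638  14.589]]
pitcher rim [ 0.681 -0.237] [ 0.664 -0.261]
cup rim [0.65  0.192] [0.645 0.186]
[[ 0.968  0.252 -0.   ]
 [ 0.252 -0.968  0.002]
 [ 0.    -0.002 -1.   ]]
mid [0.46, -0.3, 0.3] tool cm [ 36.943 -26.83  -10.526]
mid2 [0.5, 0.05, 0.3] tool cm [ 49.635 -59.692 -10.452]
above [np.float64(0.5324122), np.float64(0.2728137), 0.3] tool cm [ 58.387 -80.437 -10.405]
```

Call:
arm_command:
  series: [0, 0, -4, 0, 0, 0, 1, 0, 0, -8, 0, 0, 0, 1, 37, -27, -10.5, 0, 0, 21.4, 1, 37, -27, -10.5, 0, 0, 21.4, 1, 37, -27, -10.5, 0, 0, 21.4, 1, 37, -27, -10.5, 0, 0, 21.4, 1, 37, -27, -10.5, 0, 0, 21.4, 1, 37, -27, -10.5, 0, 0, 21.4, 1, 37, -27, -10.5, 0, 0, 21.4, 1, 37, -27, -10.5, 0, 0, 21.4, 1]
  force: 40

```text
time: 0.93
eef_pos: [0.3816, -0.3935, 0.2931]
tcp_rot: [0.998, -0.06, -0.0, -0.0]
contact_force: [0.6, -0.3, 0.3]
opening: 0.004
finger_force: 0.0
```

```bash
cat > go.py <<'E'
from h import *
from plant import telemetry
from scipy.spatial.transform import Rotation as Ro
np.set_printoptions(precision=3,suppress=True)
x=np.array([.9931,-.1174,0]);y=np.array([.1174,.9931,0]);o=np.array([.611,.188,0])
s=telemetry.get_state(); T=Ro.from_quat(s["tcp_rot"]).as_matrix()
def W(a,b,c): return o+a*x+b*y+[0,0,c]
def show():
    W0=np.c_[x,-y,[0,0,-1]]
    print("t",s["time"],"tcp",s["eef_pos"],"open",s["opening"],"F",s["contact_force"],"warmer frame",[(s["eef_pos"]-o)@v for v in(x,y)],"turn deg",Ro.from_matrix(T.T@W0).as_rotvec(degrees=True))
def to(n,P): print(n,P,"tool cm",T.T@(np.array(P)-s["eef_pos"])*100)
E
python3 -c "
from go import *
show(); to('mid2',[.5,.05,.3]); to('above',W(-.088,.075,.3)); to('above2',W(-.088,.075,.2))"
```

```text
t 0.9333 tcp [ 0.382 -0.394  0.293] open 0.0035097094941371546 F [ 0.566 -0.255  0.259] warmer frame [np.float64(-0.15954276636649775), np.float64(-0.6044635968182563)] turn deg [-0.033  0.023 -0.082]
mid2 [0.5, 0.05, 0.3] tool cm [  6.486 -45.447  -0.667]
above [0.532 0.273 0.3  ] tool cm [  7.057 -67.956  -0.654]
above2 [0.532 0.273 0.2  ] tool cm [  7.061 -67.95    9.346]
```

Call:
arm_command:
  series: [6, -30, -0.7, 0, 0, 0, 1, 6, -30, -0.7, 0, 0, 0, 1, 7, -60, -0.7, 0, 0, 0, 1, 7, -60, -0.7, 0, 0, 0, 1, 7, -60, -0.7, 0, 0, 0, 1, 7, -60, -0.7, 0, 0, 0, 1, 7, -60, -0.7, 0, 0, 0, 1, 7, -60, -0.7, 0, 0, 0, 1, 7, -60, -0.7, 0, 0, 0, 1, 7, -60, -0.7, 0, 0, 0, 1]

```text
time: 1.77
eef_pos: [0.4798, 0.0109, 0.2984]
tcp_rot: [0.998, -0.059, -0.0, 0.0]
contact_force: [-0.0, -0.2, 0.5]
opening: 0.001
finger_force: 0.0
```

```bash
python3 -c "
from go import *
show(); to('above',W(-.088,.075,.3)); to('above2',W(-.088,.075,.2))"
```

```text
t 1.7667 tcp [0.48  0.011 0.298] open 0.0009559266807262636 F [-0.004 -0.17   0.458] warmer frame [np.float64(-0.1094836473907033), np.float64(-0.191268855583165)] turn deg [ 0.002  0.006 -0.064]
above [0.532 0.273 0.3  ] tool cm [  2.118 -26.629  -0.163]
above2 [0.532 0.273 0.2  ] tool cm [  2.119 -26.629   9.837]
```

Call:
arm_command:
  series: [2.1, -26.6, 0, 0, 0, 0, 1, 2.1, -26.6, 0, 0, 0, 0, 1, 2.1, -26.6, 0, 0, 0, 0, 1, 2.1, -26.6, 0, 0, 0, 0, 1, 2.1, -26.6, 0, 0, 0, 0, 1, 2.1, -26.6, 0, 0, 0, 0, 1, 2.1, -26.6, 4, 0, 0, 0, 1, 2.1, -26.6, 8, 0, 0, 0, 1, 2.1, -26.6, 10, 0, 0, 0, 1, 2.1, -26.6, 10, 0, 0, 0, 1]

```text
time: 2.6
eef_pos: [0.528, 0.2697, 0.1906]
tcp_rot: [0.998, -0.059, -0.007, 0.003]
contact_force: [-0.2, 0.3, -0.9]
opening: -0.003
finger_force: 0.0
```

```bash
python3 - <<'E'
from go import *; from plant import vision; import pickle
show(); to('down',W(-.088,.075,.083))
d={}
for n in ("scene","side","wrist"): d[n]=vision.read_camera(n)
pickle.dump(d,open("d1.pkl","wb"))
w=d["wrist"]; T4=np.eye(4);T4[:3,:3]=T;T4[:3,3]=s["eef_pos"]
Tc=np.linalg.inv(T4@np.array(w["T_tool_cam"])); im=w["color"].copy()
for P in [W(-.086,0,.052),W(-.086,.024,.096),W(-.12,.11,.05),W(-.12,-.11,.05)]:
    p=cv2.projectPoints(P.reshape(1,3),Tc[:3,:3],Tc[:3,3],np.array(w["K"]),None)[0].ravel(); print(p); 
    if abs(p).max()<2000: cv2.circle(im,tuple(int(v) for v in p),4,(0,0,255),1)
b=cv2.resize(d["side"]["color"][85:195,225:365],(509,400))
cv2.imwrite("pics/w1.png",cv2.resize(np.hstack([im,b]),(800,278),interpolation=cv2.INTER_AREA))
E
```

```text
t 2.6 tcp [0.528 0.27  0.191] open -0.0026685361154404476 F [-0.219  0.299 -0.868] warmer frame [np.float64(-0.09203487995922724), np.float64(0.07138859403110685)] turn deg [0.334 0.742 0.007]
down [0.532 0.273 0.083] tool cm [ 0.543 -0.424 10.75 ]
[385.576 164.342]
[369.075 176.208]
[278.996 195.325]
[486.315 195.053]
```

View pics/w1.png

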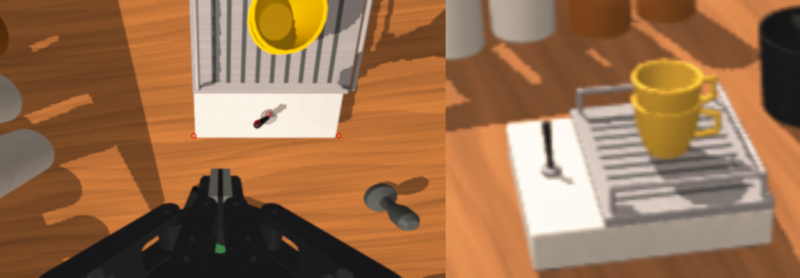

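```bash
python3 - <<'E'
from go import *; import pickle
print(np.array(pickle.load(open("d1.pkl","rb"))["wrist"]["T_tool_cam"])); show(); to('down',W(-.088,.075,.083)); to('pre',W(-.088,.050,.083)); to('end',W(-.088,.0,.083))
E
```

```text
[[ 0.001 -0.949 -0.316  0.081]
 [ 1.     0.     0.    -0.   ]
 [-0.    -0.316  0.949 -0.179]
 [ 0.     0.     0.     1.   ]]
t 2.75 tcp [0.533 0.27  0.2  ] open 0.001695912598419071 F [-0.417  0.353  1.571] warmer frame [np.float64(-0.08683036545351075), np.float64(0.0727901334970874)] turn deg [-0.048 -0.107 -0.075]
down [0.532 0.273 0.083] tool cm [-0.139 -0.211 11.722]
pre [0.529 0.248 0.083] tool cm [-0.136  2.289 11.72 ]
end [0.524 0.198 0.083] tool cm [-0.129  7.289 11.716]
```

The wrist view confirms the estimate: the projected corners and toggle fall on the real ones, at about (194,135), (338,135) and (262,120). Next I descend beside the bat.

Call:
arm_command:
  series: [0, -0.2, 4, 0, 0, 0, 1, 0, -0.2, 8, 0, 0, 0, 1, 0, -0.2, 11, 0, 0, 0, 1, 0, -0.2, 11.7, 0, 0, 0, 1, 0, -0.2, 11.7, 0, 0, 0, 1, 0, -0.2, 11.7, 0, 0, 0, 1]

```text
time: 3.25
eef_pos: [0.535, 0.2728, 0.0848]
tcp_rot: [0.998, -0.06, 0.002, -0.001]
contact_force: [-0.7, -0.0, 0.1]
opening: 0.003
finger_force: 0.0
```

```bash
python3 - <<'E'
from go import *; show(); to('pre',W(-.088,.050,.083)); to('end',W(-.088,.010,.083))
E
```

```text
t 3.25 tcp [0.535 0.273 0.085] open 0.0031051159462705726 F [-0.716 -0.033  0.078] warmer frame [np.float64(-0.0854625900820907), np.float64(0.07530507611571347)] turn deg [-0.113 -0.25  -0.087]
pre [0.529 0.248 0.083] tool cm [-0.251  2.531  0.175]
end [0.525 0.208 0.083] tool cm [-0.245  6.531  0.167]
```

Call:
arm_command:
  series: [-0.2, 1.5, 0.1, 0, 0, 0, 1, -0.2, 2.8, 0.1, 0, 0, 0, 1, -0.2, 3.6, 0.1, 0, 0, 0, 1, -0.2, 4.4, 0.1, 0, 0, 0, 1, -0.2, 5.2, 0.1, 0, 0, 0, 1, -0.2, 6, 0.1, 0, 0, 0, 1, -0.2, 6.6, 0.1, 0, 0, 0, 1, -0.2, 6.6, 0.1, 0, 0, 0, 1, -0.2, 6.6, 0.1, 0, 0, 0, 1]

```text
time: 4.0
eef_pos: [0.5229, 0.2068, 0.0806]
tcp_rot: [0.998, -0.06, -0.0, -0.0]
contact_force: [-0.3, -0.2, 0.5]
opening: 0.003
finger_force: 0.0
```

```bash
python3 - <<'E'
from go import *; from plant import vision; show(); to('end',W(-.088,.010,.083))
w=vision.read_camera("wrist")["color"]; b=vision.read_camera("side")["color"]
cv2.imwrite("pics/w2.png",np.hstack([cv2.resize(w[60:330,200:500],(400,360)),cv2.resize(b[75:195,225:365],(400,343))[:360].copy() if 0 else cv2.resize(b[75:195,225:365],(400,360))]))
E
```

```text
t 4.0 tcp [0.523 0.207 0.081] open 0.002862649814878564 F [-0.312 -0.172  0.48 ] warmer frame [np.float64(-0.08971234975289061), np.float64(0.008351050267145914)] turn deg [-0.01   0.008 -0.102]
end [0.525 0.208 0.083] tool cm [ 0.171 -0.165 -0.237]
```

View pics/w2.png

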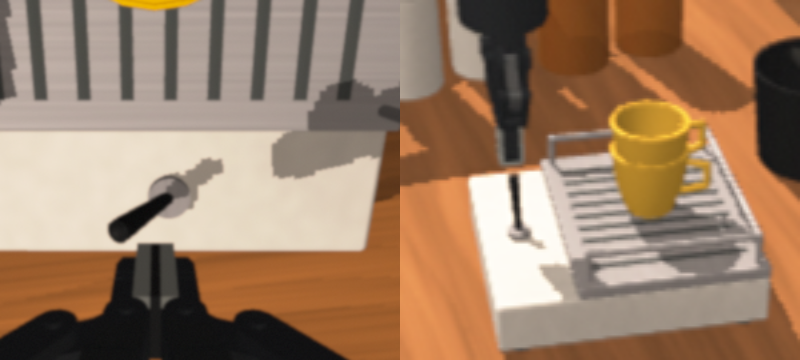

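The pictures show the bat still leaning to its off side (wrist crop: root (170,195), tip (120,230)), with the finger end right beside it. I'll check this by projection.

```bash
python3 - <<'E'
from go import *; from plant import vision; show()
r=vision.read_camera("wrist"); b=vision.read_camera("side"); a=vision.read_camera("scene")
import pickle; pickle.dump((s,r,b,a),open("d2.pkl","wb"))
T4=np.eye(4);T4[:3,:3]=T;T4[:3,3]=s["eef_pos"]
Tc=np.linalg.inv(T4@np.array(r["T_tool_cam"]))
pts={"pivot":W(-.086,0,.052),"offtip":W(-.086,.024,.096),"ontip":W(-.086,-.024,.096),"mid":W(-.086,0,.102),"tcp":s["eef_pos"]}
for n,P in pts.items():
    pr=lambda R,t,K:cv2.projectPoints(P.reshape(1,3),R,t,K,None)[0].ravel()
    K,R,t=cam(b);K2,R2,t2=cam(a)
    print(n,"wrist",pr(Tc[:3,:3],Tc[:3,3],np.array(r["K"])),"side",pr(R,t,K),"scene",pr(R2,t2,K2))
cv2.imwrite("pics/s3.png",np.hstack([cv2.resize(a["color"][130:270,345:485],(400,400)),cv2.resize(b["color"][85:185,215:315],(400,400),interpolation=cv2.INTER_CUBIC)]))
E
```

```text
t 4.1 tcp [0.523 0.207 0.081] open 0.004065595700453102 F [-0.675 -0.178 -0.46 ] warmer frame [np.float64(-0.08969484670908467), np.float64(0.008803918936479964)] turn deg [-0.009  0.003 -0.056]
pivot wrist [329.109 206.025] side [266.926 151.407] scene [420.873 200.215]
offtip wrist [289.616 233.351] side [264.835 131.927] scene [434.843 192.787]
ontip wrist [374.641 233.315] side [267.452 141.253] scene [413.955 185.9  ]
mid wrist [332.652 238.069] side [266.012 134.439] scene [424.839 187.784]
tcp wrist [316.499 228.007] side [264.494 140.215] scene [427.347 193.224]
```

View pics/s3.png

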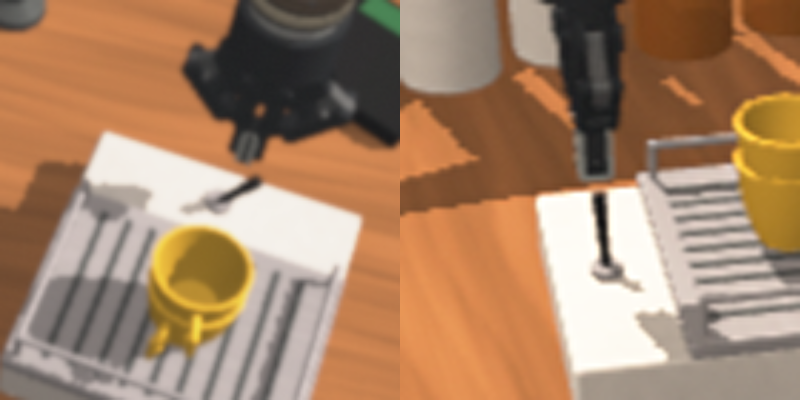

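```bash
python3 - <<'E'
from go import *; import pickle
s,r,b,a=pickle.load(open("d2.pkl","rb"))
for p,q in [((345+247*.35-.3,130+158*.35-.3),(215+49.2-.4,85+178/4-.4))]:
    X=tri(a,p,b,q); print(X,X-s["eef_pos"],(X-o)@x,(X-o)@y)
    for z in (.081,.11): print(plane(a,p,z),plane(b,q,z))
print(s["qpos"])
E
```

```text
[0.523 0.209 0.112] [-0.     0.002  0.032] -0.09016076915811327 0.010734089995051264
[0.498 0.212 0.081] [0.536 0.264 0.081]
[0.52 0.21 0.11] [0.524 0.212 0.11 ]
[0.197 0.165 1.945 0.    1.032 1.886]
```

The fingertip triangulates laterally where reported, but at z of about 0.112, roughly 30 mm above the reported TCP height. The fingers passed over the bat without touching it, which explains the zero force and the unmoved toggle. I'll go back to the +y side, go lower (TCP at about 0.056, still above the apron) and push again.

Call:
arm_command:
  series: [0.1, -3, -0.2, 0, 0, 0, 1, 0.1, -6, -0.2, 0, 0, 0, 1, 0.1, -6.5, -0.2, 0, 0, 0, 1, 0.1, -6.5, -0.2, 0, 0, 0, 1, 0.1, -6.5, 1, 0, 0, 0, 1, 0.1, -6.5, 2, 0, 0, 0, 1, 0.1, -6.5, 2.4, 0, 0, 0, 1, 0.1, -6.5, 2.4, 0, 0, 0, 1, 0.1, -6.5, 2.4, 0, 0, 0, 1]

```text
time: 5.0
eef_pos: [0.531, 0.2706, 0.0556]
tcp_rot: [0.998, -0.06, -0.001, 0.0]
contact_force: [-0.5, 0.4, 0.1]
opening: 0.001
finger_force: 0.0
```

```bash
python3 - <<'E'
from go import *; from plant import vision; show(); to('end',W(-.087,.010,.056))
b=vision.read_camera("side"); a=vision.read_camera("scene")
import pickle; pickle.dump((s,b,a),open("d3.pkl","wb"))
cv2.imwrite("pics/s4.png",np.hstack([cv2.resize(a["color"][130:270,345:485],(400,400)),cv2.resize(b["color"][85:185,215:315],(400,400),interpolation=cv2.INTER_CUBIC)]))
E
```

```text
t 5.0 tcp [0.531 0.271 0.056] open 0.0007539836704684212 F [-0.503  0.39   0.067] warmer frame [np.float64(-0.08916842502320509), np.float64(0.07265186124134768)] turn deg [ 0.052  0.109 -0.117]
end [0.526 0.208 0.056] tool cm [ 0.229  6.265 -0.037]
```

View pics/s4.png

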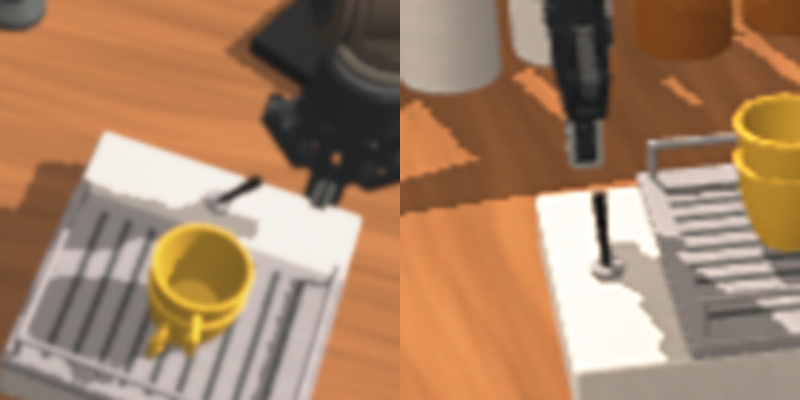

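The fingertip is now at scene crop (322,205) and side crop (585,163), on the +y side of the bat.

```bash
python3 - <<'E'
from go import *; import pickle
s,b,a=pickle.load(open("d3.pkl","rb"))
X=tri(a,(345+322*.35-.3,130+205*.35-.3),b,(215+185/4-.4,85+164/4-.4)); print(X,X-s["eef_pos"],(X-o)@x,(X-o)@y)
E
```

```text
[0.531 0.274 0.087] [-0.     0.004  0.031] -0.08986155762830728 0.07617565857049237
```

Call:
arm_command:
  series: [0.2, 1.5, 0.3, 0, 0, 0, 1, 0.2, 2.8, 0.4, 0, 0, 0, 1, 0.2, 3.6, 0.4, 0, 0, 0, 1, 0.2, 4.4, 0.4, 0, 0, 0, 1, 0.2, 5.2, 0.4, 0, 0, 0, 1, 0.2, 6, 0.4, 0, 0, 0, 1, 0.2, 6.6, 0.4, 0, 0, 0, 1, 0.2, 6.6, 0.4, 0, 0, 0, 1, 0.2, 6.6, 0.4, 0, 0, 0, 1]

```text
time: 5.85
eef_pos: [0.5266, 0.2048, 0.0582]
tcp_rot: [0.998, -0.06, 0.0, 0.0]
contact_force: [-10.1, -2.7, 22.5]
opening: 0.005
finger_force: 11.1
```

```bash
python3 - <<'E'
from go import *; from plant import vision; show(); to('end',W(-.087,.0,.054))
r=vision.read_camera("wrist"); a=vision.read_camera("side")
cv2.imwrite("pics/s5.png",np.hstack([cv2.resize(r["color"][60:330,200:500],(400,360)),cv2.resize(a["color"][85:185,215:315],(400,360),interpolation=cv2.INTER_CUBIC)]))
E
```

```text
t 5.85 tcp [0.527 0.205 0.058] open 0.004587246421211645 F [-10.12   -2.74   22.466] warmer frame [np.float64(-0.08578740186131906), np.float64(0.006769728439233422)] turn deg [ 0.047 -0.017 -0.1  ]
end [0.525 0.198 0.054] tool cm [-0.12   0.677  0.416]
```

View pics/s5.png

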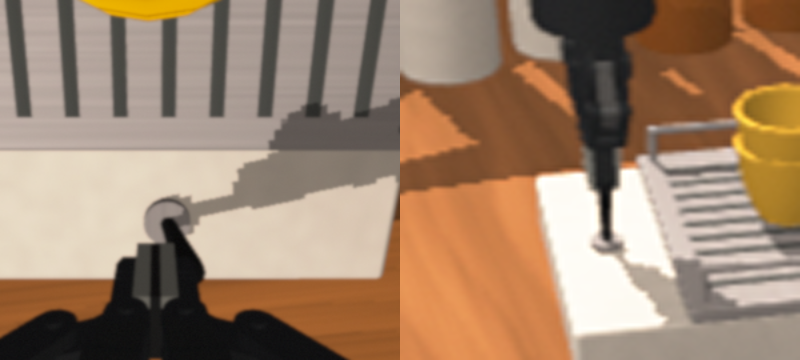

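The wrist view shows the bat now leaning to the right, towards −y, which is on. The finger presses at about 22 N, so I'm backing off up and to +y.

Call:
arm_command:
  series: [0, -0.3, -0.6, 0, 0, 0, 1, 0, -1, -1.5, 0, 0, 0, 1, 0, -2, -4, 0, 0, 0, 1, 0, -3, -8, 0, 0, 0, 1, 0, -4, -12, 0, 0, 0, 1, 0, -4, -14, 0, 0, 0, 1, 0, -4, -14, 0, 0, 0, 1, 0, -4, -14, 0, 0, 0, 1]

```text
time: 6.62
eef_pos: [0.5314, 0.2457, 0.1946]
tcp_rot: [0.998, -0.059, 0.002, -0.001]
contact_force: [0.6, 0.5, -0.7]
opening: -0.001
finger_force: 0.0
```

```bash
python3 - <<'E'
from go import *; from plant import vision; show()
b=vision.read_camera("side"); a=vision.read_camera("scene"); import pickle; pickle.dump((s,b,a),open("d4.pkl","wb"))
d0=pickle.load(open("d0.pkl","rb"))
for n,i in (("scene",a),("side",b)):  # yellow centroid shift
    for im in (d0[n]["color"],i["color"]):
        h=cv2.inRange(cv2.cvtColor(im,cv2.COLOR_BGR2HSV),(20,150,80),(35,255,255)); 
        w=np.zeros_like(h); sl=np.s_[200:260,390:440] if n=="scene" else np.s_[105:150,290:340]; w[sl]=h[sl]
        m=cv2.moments(w,True); print(n,m["m00"],m["m10"]/m["m00"],m["m01"]/m["m00"])
cv2.imwrite("pics/s6.png",np.hstack([cv2.resize(a["color"][130:270,345:485],(400,400)),cv2.resize(b["color"][85:185,215:315],(400,400),interpolation=cv2.INTER_CUBIC)]))
E
```

```text
t 6.6167 tcp [0.531 0.246 0.195] open -0.001070286797558686 F [ 0.642  0.539 -0.683] warmer frame [np.float64(-0.08584269680252417), np.float64(0.04798629882262082)] turn deg [-0.078 -0.202 -0.053]
scene 1165.0 413.31502145922747 229.7158798283262
scene 1163.0 413.3336199484093 229.71969045571797
side 847.0 312.81582054309325 126.23730814639906
side 845.0 312.96686390532545 126.29467455621302
```

View pics/s6.png

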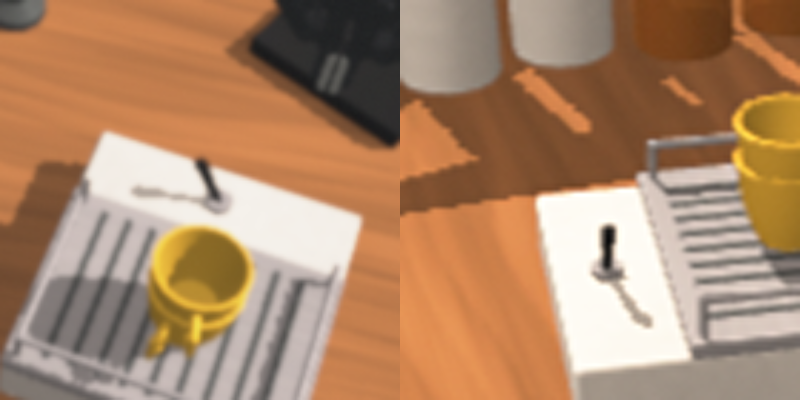

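The tip is at scene (416,187) and side (267,142), against (414,186) and (267,141) expected for on. The cups' centroids are unchanged, the hot plate was never approached, and the arm touches nothing.

```bash
python3 -c "
from plant import ctrl
print(ctrl.sign_off())"
```

```text
the job is handed in; nothing more can be done
None
```

The cup warmer's toggle is flipped over to on and stays there; the cups have not moved, I never approached the hot plate's toggle, and the job is handed in (no verdict was returned).

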